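# Turn the sewing carousel to the thimble

### The arm

A 7-joint arm with a two-finger parallel gripper is mounted at the origin on the work surface. World frame = base frame: x ahead of the robot, y to its left, z up, the work surface at z = 0. Lengths are in m, angles in degrees, forces in N, time in s.
With the tool pointing down it reaches from about 0.425 to 0.875 m from the base axis. Payload 4.7 kg.
Tool frame: the origin (TCP) lies at the very end of the fingers, on their centre line; the grasp point (between the pads) lies 19 mm behind it (env.grip_point_offset is the distance from the TCP to the grasp point, in m); z points along the fingers, y is the line along which they close (so a half turn about z gives the same grasp; the last joint's range is limited). The gripper opens to 87 mm and grips with 3 to 60 N. Pads are 19 mm wide; open, the fingers measure 117 mm over their backs; the gripper's body (75 mm by 190 mm) begins 51 mm behind the grasp point.
Start: joints at [78.157, 18.392, -4.016, 83.108, 1.295, 78.541, -3.26], TCP at [0.142, -0.634, 0.196] pointing down, gripper open.
Joint ranges: [-163.93, 163.93], [-17.29, 119.83], [-79.2, 71.16], [3.27, 140.29], [-89.18, 269.18], [5.43, 117.66], [-154.24, 154.24]. Speed limits (degrees/s): [147.25, 147.25, 180, 180, 180, 180, 180].

### API

Orientations are given as [roll, pitch, yaw] about the fixed x, y, z axes, in that order (R = Rz(yaw) Ry(pitch) Rx(roll)).
In Python, from cell import env gives the robot as it stands.
- The arm moves only by the tool jog_arm, never from a script. Its argument "motion" is a list of rows, each an object of numbers: "x", "y", "z": the shift along the tool's x, y, z in cm; "ax", "ay", "az": the turn, a rotation vector about the tool's x, y, z in degrees. In form: [{"x": .., "y": .., "z": .., "ax": .., "ay": .., "az": ..}, ...]. A call has exactly 5 rows; each row shifts and turns the commanded pose from where the row before left it, along the tool's axes as they then stand; what a row does not reach is not made up. A row lasts 1/10 s, in which the tool goes at most 50 mm and 8.59 degrees, less where a joint would pass 70% of its speed; a pose out of reach is approached as far as the arm can. A call is refused whole if a number of a shift passes 5 or a number of a turn 8.59, either way. A call with a gripper value outside its range is refused whole. "claw" is the gripper command: -1 is shut, 1 is fully open, values between are in proportion, set as the call begins (left out, the last holds). The fingers move at their own pace and stop on an object; "squeeze" is the grip in N (left out, the last holds). Time passes only in rows, so rows that do not move let the fingers close, or fill a call up. It gives the time, the measured TCP pose, the force, the opening and the grip force at its end, in the units of the state.
- env.get_obs(): the state, without advancing time (a new reading comes with each control period).
- env.read_camera(name): name is "side" or "top" or "wrist"; returns the picture (420x560x3 uint8, red, green, blue); there is no depth.
- env.camera_params(name): a dict with "fx", "fy", "cx", "cy" (pixels), "extrinsics" (4x4, takes a point from world to camera coordinates). Camera axes: x right, y up, looking along -z (the intrinsics and any distortion apply to the point x, -y, -z); pixel columns grow to the right and rows downward; lengths in m; the calibration is good to about 2 mm. A picture is of the moment at which its call begins: read the wrist's pose just before it. camera_params takes no time and is no camera call; for the wrist camera it gives the pose at the moment of the call.
- env.sign_off(): hands the job in; it is judged then, once.
The state is a dict: "time_s": time; "qpos": joint angles; "joint_velocities": joint speeds; "effort": joint torques, N m; "tool_pos": TCP position; "tool_rot": TCP orientation; "force": force on the tool from outside, world axes, zero at the start; "wrist_torque": the same for the moment, N m; "grip_width": finger opening in m; "grasp_force": force on a finger pad.
Only numpy, scipy, OpenCV 4.12 (cv2) and the standard library are available. Lean on these libraries where they do the work, as an engineer would, in place of code of your own. Each camera call takes 0.05 s, during which the arm holds its last target. There are 200 camera calls.

### The job

Turn the sewing carousel by pushing at its rim, where blue finger tabs stand out for this, gently and either way round, until the pocket with the steel thimble is at the front, the thimble in line with the green pointer, and leave it resting there. Do not touch, pick up or tip any of the things standing in the pockets, and leave the red jug where it is.

Things in the scene. Friction and masses are not known exactly. Their poses are not given: they have to be found in the camera images.
- base: Fixed dark steel foot of the carousel, 180 mm across, 16 mm high, mostly hidden under the disc. Origin on the turning axis at ledge level, z up. A flat bright green pointer, 28 mm wide and 8 mm high, lies on the ledge along this body's -x direction, seen from 115 to 203 mm from the axis: that is the front, roughly towards the robot.
- carousel: Turning white disc, 230 mm across, 12 mm thick, underside 18 mm above the ledge; origin on the axis at its underside, x and y turn with it. Four square black pockets (48 mm inside, walls 12 mm above the disc, floor 15 mm above the origin) are centred 75 mm from the axis along +x, +y, -x, -y. Turns either way without end; about 0.2 N m keeps it turning and it stops almost at once where left.
- tab (a point): One of the carousel's eight like blue finger tabs, at its mid-height, 132 mm from the axis, 22.5 deg counter-clockwise from the disc's +x; the others follow every 45 deg. Each stands out from the rim (115 mm) to 150 mm from the axis, is 12 mm thick, and reaches from 18 to 50 mm above the ledge.
- thimble: Shiny stainless thimble, 21 mm across at the foot, 25 mm tall; origin at the centre of its underside. It stands loose in a pocket; must not be touched.
- tin: Round red button tin, 40 mm across, 29 mm tall; origin at the centre of its underside. It stands loose in a pocket; must not be touched.
- tape: Yellow tape-measure case, 36 x 30 x 34 mm tall; origin at the centre of its underside. It stands loose in a pocket; must not be touched.
- chalk: Orange round chalk holder with a white top, 30 mm across, 44 mm tall; origin at the centre of its underside. It stands loose in a pocket; must not be touched.
- jug: Red plastic measuring jug, 104 mm across at the rim, 125 mm tall, handle sticking out to 88 mm along its +y side; origin at the centre of its underside. It stands loose on the ledge beside the carousel, on its left as seen from the robot, its centre 285 to 315 mm from the axis; must not be moved.
Not all that is in view belongs to the job. Several things have the shape of the jug; the one meant has the colours described above.

How it is judged:
By the outcome, as a careful person would: the job done as asked, in the order asked, and still so for the second after the job is handed in, with the robot touching nothing.
It also fails if it takes over 59 s, if anything falls off the work surface, if the arm or the gripper's body presses on something with over 40 N, if the wrist force passes 120 N, or if a joint passes its speed limit or range.

## Working session

There is one attempt and no reset: what is moved stays moved. The work goes in short steps, Python scripts to look and compute and a tool call to move; the robot and the scene stay as the last step left them, time stands still between calls to the robot, and variables do not carry over. Pictures are saved under pics/ and viewed, at most 12 in all, crops included, and the job is handed in when it is done.

Besides the shell and the picture viewer there is one more tool, called after ">>>" as name(argument=value, ...), one argument or row to a line, values as JSON. jog_arm: Moves the arm, as the interface text tells. Its arguments: {"type":"object","properties":{"motion":{"type":"array"},"claw":{"type":"number"},"squeeze":{"type":"number"}},"required":["motion"]}

```bash
mkdir -p pics; python3 - <<'E'
from cell import env
import cv2
for n in("top","side"):
    im=env.read_camera(n);cv2.imwrite(f"pics/{n}0.png",im[:,:,::-1])
    p=env.camera_params(n);print(n,p)
o=env.get_obs();print(o)
E
```

```text
top {'fx': 452.9444865931766, 'fy': 452.9444865931766, 'cx': 282.42313005082895, 'cy': 213.22531101219926, 'extrinsics': array([[ 0.02490734, -0.99966822, -0.00656252,  0.12075881],
       [ 0.98760832,  0.02358831,  0.15515605, -0.519462  ],
       [-0.15494978, -0.01034573,  0.98786818, -0.78425329],
       [ 0.        ,  0.        ,  0.        ,  1.        ]])}
side {'fx': 518.2182441277141, 'fy': 518.2182441277141, 'cx': 279.66700333124226, 'cy': 211.71181173263614, 'extrinsics': array([[ 9.20232641e-01, -3.91371786e-01, -1.08307762e-04,
        -4.23737873e-01],
       [ 2.63939923e-01,  6.20397666e-01,  7.38540759e-01,
        -2.38248191e-01],
       [-2.88976822e-01, -6.79657900e-01,  6.74208822e-01,
        -6.19995722e-01],
       [ 0.00000000e+00,  0.00000000e+00,  0.00000000e+00,
         1.00000000e+00]])}
{'time_s': 0.1, 'qpos': array([78.15605295, 18.43640542, -4.01400451, 83.16689962,  1.29487566,
       78.54072463, -3.26154203]), 'joint_velocities': array([-0.034889  , -0.04809424,  0.07438798, -0.0859477 , -0.07752978,
        0.09277561, -0.02509371]), 'effort': array([-1.88390995e-04, -4.92569160e+01, -4.05783020e-01, -3.13399172e+01,
       -6.42319769e-02,  3.94957792e-02,  7.18140700e-05]), 'tool_pos': array([ 0.14218384, -0.63371225,  0.19476153]), 'tool_rot': array([-1.79901187e+02,  5.74237969e-03,  1.26505084e+01]), 'force': array([0.00570701, 0.34235153, 0.05302737]), 'wrist_torque': array([0.03380608, 0.06871712, 0.01891688]), 'grasp_force': 0.0, 'grip_width': 0.08708963917247299}
```

View pics/top0.png

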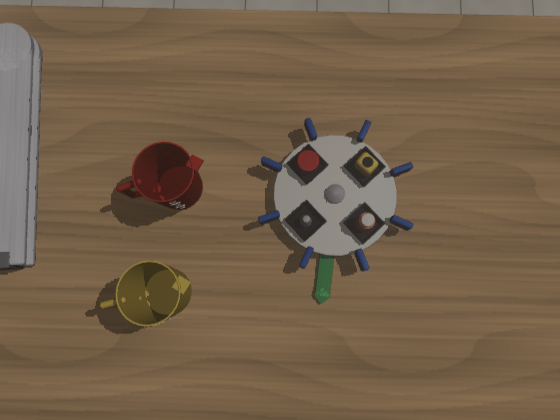

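View pics/side0.png

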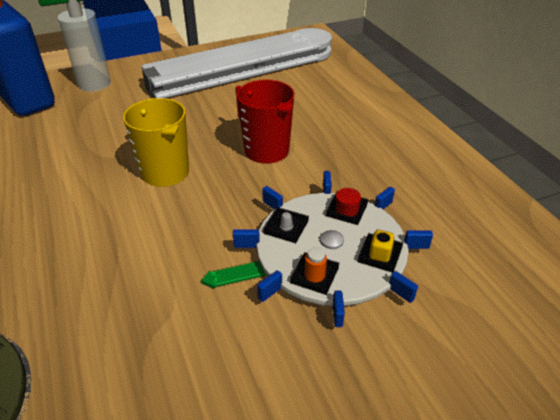

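The top view shows the carousel hub at about (335,195), the thimble at (306,219), the pointer tip at (323,296) and eight blue tabs. There are two jugs. The one at (165,180) is red and beside the carousel, so it fits the description. The one at (150,295) is yellow and a distractor.

```bash
cat > h.py <<'E'
from cell import env
import cv2, numpy as np
def ray(n,uv,z):
    p=env.camera_params(n);E=p["extrinsics"];R=E[:3,:3];c=-R.T@E[:3,3]
    d=R.T@np.array([(uv[0]-p["cx"])/p["fx"],-(uv[1]-p["cy"])/p["fy"],-1])
    return (c+d*(z-c[2])/d[2])[:2]
def proj(n,P):
    p=env.camera_params(n);E=p["extrinsics"];q=E[:3,:3]@np.array(P)+E[:3,3]
    return np.array([p["cx"]-p["fx"]*q[0]/q[2], p["cy"]+p["fy"]*q[1]/q[2]])
def blobs(m,lo,hi=1e9):
    n,l,s,c=cv2.connectedComponentsWithStats(m.astype(np.uint8))
    return [(c[i],s[i,4],np.argwhere(l==i)[:,::-1]) for i in range(1,n) if lo<s[i,4]<hi]
def ang(v): return np.degrees(np.arctan2(v[1],v[0]))
def measure(n="top",im=None,zl=0.):
    im=env.read_camera(n) if im is None else im
    h=cv2.cvtColor(im,cv2.COLOR_RGB2HSV);H,S,V=[h[...,i].astype(int) for i in range(3)]
    r={}
    cnts,_=cv2.findContours(((S<50)&(V>110)).astype(np.uint8),cv2.RETR_EXTERNAL,cv2.CHAIN_APPROX_NONE)
    P=[c for c in cnts if 3000<cv2.contourArea(c) and abs(c[:,0].mean(0)-[335,210]).max()<60]
    if P:
        hull=cv2.convexHull(max(P,key=cv2.contourArea))[:,0]
        W=np.array([ray(n,p,zl+.030) for p in hull],np.float32)
        c,rad=cv2.minEnclosingCircle(W);r["disc"]=np.array(c);r["rad"]=rad
    r["tabs"]=[ray(n,c,zl+.040) for c,a,_ in blobs((H>105)&(H<130)&(S>120)&(V>50),40,600) if abs(c-[335,210]).max()<130]
    g=blobs((H>45)&(H<85)&(S>100),80)
    if g:
        g=max(g,key=lambda b:b[1]);W=np.array([ray(n,p,zl+.008) for p in g[2]])
        r["ptr"]=W.mean(0);r["ptrax"]=np.linalg.svd(W-W.mean(0))[2][0]
        r["ptrW"]=W
    return r,im
E
python3 - <<'E'
from h import *
r,im=measure("top");c=r["disc"]
print(c,r["rad"],"ptr",ang(r["ptr"]-c),r["ptr"],ang(r["ptrax"]))
d=np.linalg.norm(r["ptrW"]-c,axis=1);print("ptr range",d.min(),d.max())
T=np.array(r["tabs"]);a=np.array([ang(t-c) for t in T])
for t,x in zip(T,a): print(t,np.linalg.norm(t-c),x,x%45)
h=cv2.circle; A=np.c_[2*T,np.ones(len(T))];s=np.linalg.lstsq(A,(T**2).sum(1),rcond=None)[0];print("tab circle",s[:2],np.sqrt(s[2]+s[0]**2+s[1]**2))
for z in(0.033,.058):print("thimble ray",z,ray("top",(306,219),z),ang(ray("top",(306,219),z)-c),np.linalg.norm(ray("top",(306,219),z)-c))
r2,im2=measure("side");print("side disc",r2.get("disc"),r2.get("rad"),r2.get("ptr"))
cv2.imwrite("pics/t1.png",cv2.resize(im[110:310,100:420],None,fx=2.5,fy=2.5,interpolation=cv2.INTER_CUBIC)[:,:,::-1])
E
```

```text
[0.55692631 0.0374258 ] 0.11433519423007965 ptr 174.16854929090704 [0.41799551 0.05161493] 175.15328351065665
ptr range 0.11957072050801061 0.16655566629153418
[0.68177208 0.08397243] 0.1332405882299612 20.44711957515179 20.44711957515179
[ 0.67971578 -0.01639208] 0.13406572016348342 -23.667545206333735 21.332454793666265
[0.61192118 0.15608641] 0.13078523416362534 65.1339946534127 20.1339946534127
[ 0.60715046 -0.08497924] 0.13230819217015002 -67.69111091690134 22.308889083098663
[0.51128196 0.15863255] 0.12951634297658862 110.63549879688652 20.635498796886523
[ 0.50767563 -0.08472953] 0.13171011700118554 -111.95834565244304 23.041654347556957
[0.43883622 0.08831748] 0.12858939957904963 156.68606207270412 21.686062072704118
[ 0.4369837  -0.01229374] 0.12983936955641545 -157.4846366159713 22.51536338402869
tab circle [0.55913829 0.03632907] 0.13123898985046364
thimble ray 0.033 [0.50791571 0.08995247] 133.01673223727008 0.07184072654496414
thimble ray 0.058 [0.50428875 0.09101263] 134.48799505706666 0.07511498638602913
side disc [0.56000906 0.03449751] 0.11707819998264313 [0.40796365 0.05175621]
```

View pics/t1.png

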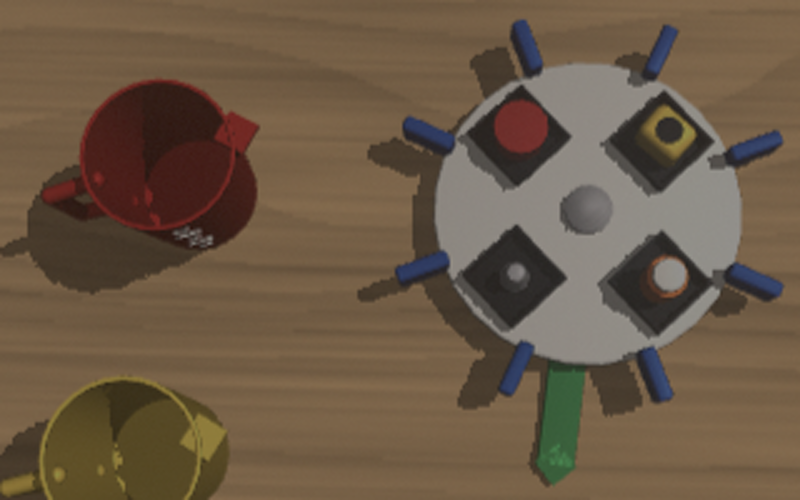

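The crop confirms it: the thimble pocket is at about 134° seen from the axis and the pointer at about 174°, so the disc needs roughly +40° counter-clockwise. The disc radius reads 114 mm and the tab circle 131 mm, which agree with the sizes given. I'll push the tab at -112°, on the right and near side, from its clockwise side with the fingers closed.

```bash
cat >> h.py <<'E'
C=np.array([.559,.0360])
from scipy.spatial.transform import Rotation as Ro
def plan(targets):
    """targets: list of (x,y,z,yaw,nrows); prints rows"""
    o=env.get_obs();p=o["tool_pos"].copy();yaw=o["tool_rot"][2]
    print("now",o["time_s"],p.round(4),o["tool_rot"].round(2),o["force"].round(1))
    for x,y,z,yw,n in targets:
        dp=(np.array([x,y,z])-p)/n;dy=(yw-yaw)/n
        for i in range(n):
            s=Ro.from_euler("xyz",[180,0,yaw],degrees=True).inv().apply(dp)*100
            print("x %.2f y %.2f z %.2f az %.2f"%(*s,-dy));yaw+=dy;p=p+dp
def pol(th,r,z,n): a=np.radians(th);return (C[0]+r*np.cos(a),C[1]+r*np.sin(a),z,th+180,n)
E
python3 - <<'E'
from h import *
print(pol(-132,.14,0,1))
plan([(.32,-.45,.19,25,6),(.46,-.15,.19,40,9),pol(-132,.142,.15,5)])
E
```

```text
(np.float64(0.4653217151097599), np.float64(-0.0680402755668352), 0, 48, 1)
now 0.2 [ 0.1422 -0.6339  0.1951] [-1.7993e+02  1.0000e-02  1.2650e+01] [-0.6  0.1 -0.7]
x 3.56 y -2.34 z 0.08 az -2.06
x 3.64 y -2.21 z 0.08 az -2.06
x 3.72 y -2.08 z 0.08 az -2.06
x 3.79 y -1.94 z 0.08 az -2.06
x 3.86 y -1.81 z 0.08 az -2.06
x 3.92 y -1.67 z 0.08 az -2.06
x 2.82 y -2.36 z -0.00 az -1.67
x 2.89 y -2.28 z -0.00 az -1.67
x 2.95 y -2.20 z -0.00 az -1.67
x 3.01 y -2.11 z -0.00 az -1.67
x 3.07 y -2.02 z -0.00 az -1.67
x 3.13 y -1.93 z -0.00 az -1.67
x 3.19 y -1.84 z -0.00 az -1.67
x 3.24 y -1.74 z -0.00 az -1.67
x 3.29 y -1.65 z -0.00 az -1.67
x 1.10 y -1.18 z 0.80 az -1.60
x 1.13 y -1.15 z 0.80 az -1.60
x 1.16 y -1.12 z 0.80 az -1.60
x 1.19 y -1.09 z 0.80 az -1.60
x 1.22 y -1.05 z 0.80 az -1.60
```

>>> jog_arm(
  motion=[
    {"x": 3.6, "y": -2.3, "z": 0.1, "ax": 0, "ay": 0, "az": -2},
    {"x": 3.6, "y": -2.2, "z": 0.1, "ax": 0, "ay": 0, "az": -2},
    {"x": 3.7, "y": -2.1, "z": 0.1, "ax": 0, "ay": 0, "az": -2},
    {"x": 3.8, "y": -1.9, "z": 0.1, "ax": 0, "ay": 0, "az": -2},
    {"x": 3.9, "y": -1.8, "z": 0.1, "ax": 0, "ay": 0, "az": -2},
  ],
  claw=-1,
  squeeze=10,
)

```text
time_s: 0.7
tool_pos: [0.2921, -0.4807, 0.1906]
tool_rot: [180.0, 0.0, 22.7]
force: [0.0, 0.2, -0.1]
grip_width: 0.0549
grasp_force: 0.0
```

>>> jog_arm(
  motion=[
    {"x": 3.9, "y": -1.7, "z": 0, "ax": 0, "ay": 0, "az": -2},
    {"x": 2.8, "y": -2.4, "z": 0, "ax": 0, "ay": 0, "az": -1.7},
    {"x": 2.9, "y": -2.3, "z": 0, "ax": 0, "ay": 0, "az": -1.7},
    {"x": 3, "y": -2.2, "z": 0, "ax": 0, "ay": 0, "az": -1.7},
    {"x": 3, "y": -2.1, "z": 0, "ax": 0, "ay": 0, "az": -1.7},
  ],
)

```text
time_s: 1.2
tool_pos: [0.384, -0.3162, 0.1907]
tool_rot: [180.0, 0.0, 31.5]
force: [0.2, 0.2, 1.2]
grip_width: 0.0151
grasp_force: 0.0
```

>>> jog_arm(
  motion=[
    {"x": 3.1, "y": -2, "z": 0, "ax": 0, "ay": 0, "az": -1.7},
    {"x": 3.1, "y": -1.9, "z": 0, "ax": 0, "ay": 0, "az": -1.7},
    {"x": 3.2, "y": -1.8, "z": 0, "ax": 0, "ay": 0, "az": -1.7},
    {"x": 3.2, "y": -1.7, "z": 0, "ax": 0, "ay": 0, "az": -1.7},
    {"x": 3.3, "y": -1.7, "z": 0, "ax": 0, "ay": 0, "az": -1.7},
  ],
)

```text
time_s: 1.7
tool_pos: [0.4624, -0.1508, 0.1908]
tool_rot: [180.0, 0.0, 40.0]
force: [0.4, -0.3, 0.2]
grip_width: 0.0003
grasp_force: 0.0
```

```bash
python3 - <<'E'
from h import *
plan([pol(-132,.142,.15,5),pol(-132,.142,.027,5)])
E
```

```text
now 1.7 [ 0.4624 -0.1508  0.1908] [1.7997e+02 2.0000e-02 4.0010e+01] [ 0.4 -0.3  0.2]
x 1.07 y -1.23 z 0.82 az -1.60
x 1.10 y -1.20 z 0.82 az -1.60
x 1.14 y -1.16 z 0.82 az -1.60
x 1.17 y -1.13 z 0.82 az -1.60
x 1.20 y -1.10 z 0.82 az -1.60
x 0.00 y 0.00 z 2.46 az -0.00
x 0.00 y 0.00 z 2.46 az -0.00
x 0.00 y 0.00 z 2.46 az -0.00
x 0.00 y 0.00 z 2.46 az -0.00
x 0.00 y 0.00 z 2.46 az -0.00
```

>>> jog_arm(
  motion=[
    {"x": 1.1, "y": -1.2, "z": 0.8, "az": -1.6},
    {"x": 1.1, "y": -1.2, "z": 0.8, "az": -1.6},
    {"x": 1.1, "y": -1.2, "z": 0.8, "az": -1.6},
    {"x": 1.2, "y": -1.1, "z": 0.8, "az": -1.6},
    {"x": 1.2, "y": -1.1, "z": 0.8, "az": -1.6},
  ],
)

```text
$.motion[0]: bad value
```

>>> jog_arm(
  motion=[
    {"z": 2.5},
    {"z": 2.5},
    {"z": 2.5},
    {"z": 2.5},
    {"z": 2},
  ],
)

```text
$.motion[0]: bad value
```

```bash
python3 - <<'E'
from h import *
plan([pol(-81-40,.142,.027,5),pol(-81-30,.142,.027,5),pol(-101,.142,.027,5),pol(-91,.142,.027,5),pol(-84,.142,.027,5)])
im=env.read_camera("side");cv2.imwrite("pics/s2.png",cv2.resize(im[150:350,180:480],None,fx=2.5,fy=2.5)[:,:,::-1])
E
```

```text
now 1.7 [ 0.4624 -0.1508  0.1908] [1.7997e+02 2.0000e-02 4.0010e+01] [ 0.4 -0.3  0.2]
x 1.20 y -0.70 z 3.28 az -3.80
x 1.24 y -0.62 z 3.28 az -3.80
x 1.28 y -0.53 z 3.28 az -3.80
x 1.31 y -0.45 z 3.28 az -3.80
x 1.34 y -0.36 z 3.28 az -3.80
x 0.04 y 0.49 z -0.00 az -2.00
x 0.03 y 0.49 z -0.00 az -2.00
x 0.01 y 0.49 z -0.00 az -2.00
x -0.01 y 0.49 z -0.00 az -2.00
x -0.03 y 0.49 z -0.00 az -2.00
x 0.04 y 0.49 z 0.00 az -2.00
x 0.03 y 0.49 z 0.00 az -2.00
x 0.01 y 0.49 z 0.00 az -2.00
x -0.01 y 0.49 z 0.00 az -2.00
x -0.03 y 0.49 z 0.00 az -2.00
x 0.04 y 0.49 z 0.00 az -2.00
x 0.03 y 0.49 z 0.00 az -2.00
x 0.01 y 0.49 z 0.00 az -2.00
x -0.01 y 0.49 z 0.00 az -2.00
x -0.03 y 0.49 z 0.00 az -2.00
x 0.02 y 0.35 z 0.00 az -1.40
x 0.01 y 0.35 z 0.00 az -1.40
x 0.00 y 0.35 z 0.00 az -1.40
x -0.00 y 0.35 z 0.00 az -1.40
x -0.01 y 0.35 z 0.00 az -1.40
```

View pics/s2.png

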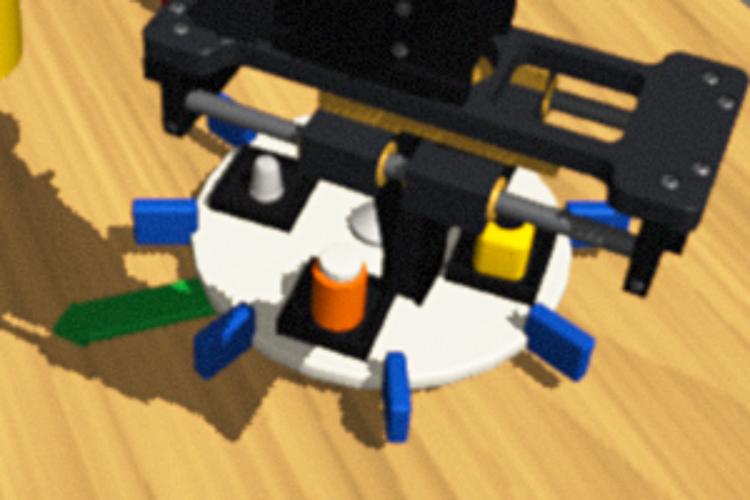

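The side view shows the hand still high at 0.19 m and nothing disturbed. The two refused calls lacked the zero keys, so I'll send them again.

>>> jog_arm(
  motion=[
    {"x": 1.1, "y": -1.2, "z": 0.8, "ax": 0, "ay": 0, "az": -1.6},
    {"x": 1.1, "y": -1.2, "z": 0.8, "ax": 0, "ay": 0, "az": -1.6},
    {"x": 1.1, "y": -1.2, "z": 0.8, "ax": 0, "ay": 0, "az": -1.6},
    {"x": 1.2, "y": -1.1, "z": 0.8, "ax": 0, "ay": 0, "az": -1.6},
    {"x": 1.2, "y": -1.1, "z": 0.8, "ax": 0, "ay": 0, "az": -1.6},
  ],
)

```text
time_s: 2.25
tool_pos: [0.4637, -0.0697, 0.1498]
tool_rot: [-180.0, 0.0, 48.0]
force: [0.0, 0.2, -0.4]
grip_width: 0.0007
grasp_force: 0.0
```

```bash
python3 - <<'E'
from h import *
plan([pol(-132,.142,.027,5)])
E
```

```text
now 2.25 [ 0.4637 -0.0697  0.1498] [-1.7999e+02  2.0000e-02  4.8040e+01] [ 0.   0.2 -0.4]
x 0.01 y 0.00 z 2.46 az 0.01
x 0.01 y 0.00 z 2.46 az 0.01
x 0.01 y 0.00 z 2.46 az 0.01
x 0.01 y 0.00 z 2.46 az 0.01
x 0.01 y 0.00 z 2.46 az 0.01
```

>>> jog_arm(
  motion=[
    {"x": 0, "y": 0, "z": 2.5, "ax": 0, "ay": 0, "az": 0},
    {"x": 0, "y": 0, "z": 2.5, "ax": 0, "ay": 0, "az": 0},
    {"x": 0, "y": 0, "z": 2.5, "ax": 0, "ay": 0, "az": 0},
    {"x": 0, "y": 0, "z": 2.5, "ax": 0, "ay": 0, "az": 0},
    {"x": 0, "y": 0, "z": 2.3, "ax": 0, "ay": 0, "az": 0},
  ],
)

```text
time_s: 2.75
tool_pos: [0.4636, -0.0701, 0.0263]
tool_rot: [-180.0, 0.0, 48.0]
force: [0.1, -0.2, -0.5]
grip_width: 0.0005
grasp_force: 0.0
```

>>> jog_arm(
  motion=[
    {"x": 0, "y": 0.5, "z": 0, "ax": 0, "ay": 0, "az": -2},
    {"x": 0, "y": 0.5, "z": 0, "ax": 0, "ay": 0, "az": -2},
    {"x": 0, "y": 0.5, "z": 0, "ax": 0, "ay": 0, "az": -2},
    {"x": 0, "y": 0.5, "z": 0, "ax": 0, "ay": 0, "az": -2},
    {"x": 0, "y": 0.5, "z": 0, "ax": 0, "ay": 0, "az": -2},
  ],
)

```text
time_s: 3.25
tool_pos: [0.4837, -0.0856, 0.0273]
tool_rot: [-180.0, -0.0, 58.1]
force: [-1.3, 0.8, 0.2]
grip_width: 0.0006
grasp_force: 0.0
```

>>> jog_arm(
  motion=[
    {"x": 0, "y": 0.5, "z": 0, "ax": 0, "ay": 0, "az": -2},
    {"x": 0, "y": 0.5, "z": 0, "ax": 0, "ay": 0, "az": -2},
    {"x": 0, "y": 0.5, "z": 0, "ax": 0, "ay": 0, "az": -2},
    {"x": 0, "y": 0.5, "z": 0, "ax": 0, "ay": 0, "az": -2},
    {"x": 0, "y": 0.5, "z": 0, "ax": 0, "ay": 0, "az": -2},
  ],
)

```text
time_s: 3.75
tool_pos: [0.5057, -0.0973, 0.0273]
tool_rot: [-180.0, -0.0, 68.1]
force: [0.6, -0.2, -0.5]
grip_width: 0.0004
grasp_force: 0.0
```

```bash
python3 - <<'E'
from h import *
plan([pol(-102,.142,.027,5)])
o=env.get_obs();print(ang(o["tool_pos"][:2]-C),np.linalg.norm(o["tool_pos"][:2]-C))
r,im=measure("top");print([round(ang(t-C),1) for t in r["tabs"]])
cv2.imwrite("pics/t3.png",cv2.resize(im[110:310,180:460],None,fx=2.5,fy=2.5)[:,:,::-1])
E
```

```text
now 3.75 [ 0.5057 -0.0973  0.0273] [-1.7998e+02 -1.0000e-02  6.8090e+01] [ 0.6 -0.2 -0.5]
x 0.07 y 0.48 z 0.01 az -1.98
x 0.06 y 0.48 z 0.01 az -1.98
x 0.04 y 0.49 z 0.01 az -1.98
x 0.02 y 0.49 z 0.01 az -1.98
x 0.01 y 0.49 z 0.01 az -1.98
-111.7831400238057 0.14352024239362726
[np.float64(21.4), np.float64(-23.5), np.float64(66.3), np.float64(-68.3), np.float64(111.3)]
```

View pics/t3.png

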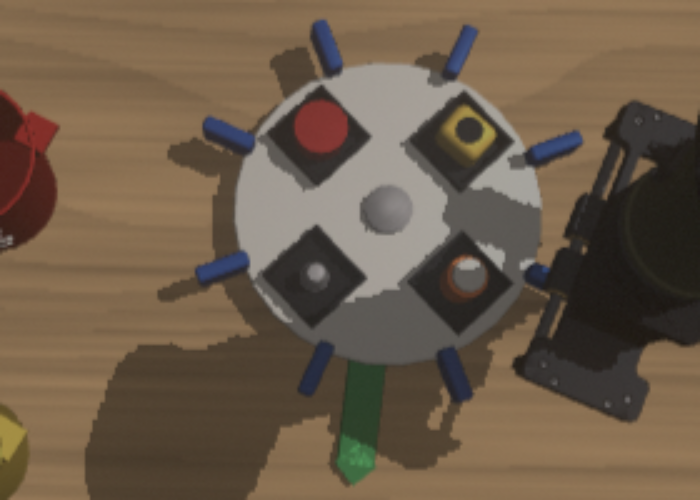

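In the top view the disc has not turned (tabs still at 21.4°, 66.3° and so on) although the finger should already be at the tab. The hand hides the contact, so I'll check the side view.

```bash
python3 - <<'E'
from h import *
o=env.get_obs();P=o["tool_pos"];print(P,proj("top",P),proj("side",P),proj("top",[*C,.03]),proj("side",[*C,.03]))
a=np.radians(-112);print(proj("side",[C[0]+.132*np.cos(a),C[1]+.132*np.sin(a),.034]))
im=env.read_camera("side");cv2.imwrite("pics/s4.png",cv2.resize(im[150:350,180:480],None,fx=2.5,fy=2.5)[:,:,::-1])
E
```

```text
[ 0.50653331 -0.09767783  0.02739902] [407.69289075 222.59089249] [340.966995   321.90644931] [335.43330246 192.71223817] [330.17116182 242.19073074]
[339.36029092 311.6672127 ]
```

View pics/s4.png

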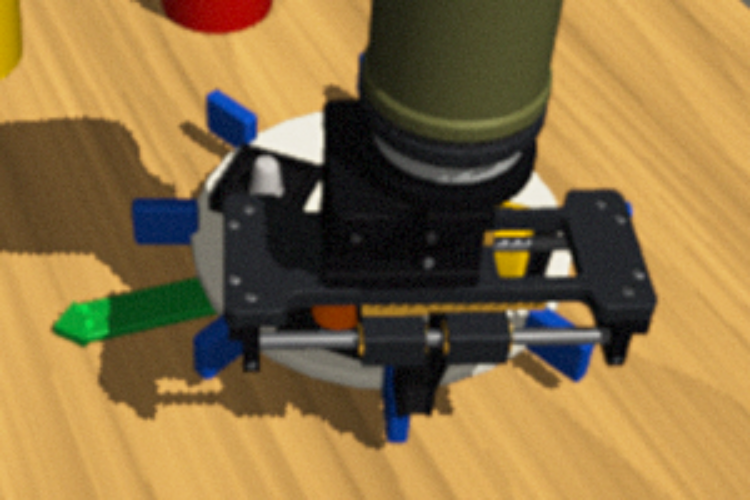

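```bash
python3 - <<'E'
from h import *
o=env.get_obs();P=o["tool_pos"]
print(ray("side",(347,314),.027),ray("side",(347,314),.05))
def crop(n,x,y,w,h,f):
    im=env.read_camera(n)[y:y+h,x:x+w];im=(255*(im/255.)**.5).astype(np.uint8)
    im=cv2.resize(im,None,fx=f,fy=f,interpolation=cv2.INTER_CUBIC)
    for dz,c in((0,(255,0,255)),(.03,(0,255,0)),(.06,(0,255,255))):
        q=(proj(n,P+[0,0,dz])-[x,y]+.5)*f;cv2.circle(im,tuple(int(v) for v in q),4,c,-1)
    return im
a=crop("side",290,250,80,100,5);b=crop("wrist",0,0,560,420,.7)
b=cv2.copyMakeBorder(b,0,500-b.shape[0],0,0,cv2.BORDER_CONSTANT)
cv2.imwrite("pics/z5.png",np.hstack([a,b])[:,:,::-1])
E
```

```text
[ 0.52009004 -0.08934443] [ 0.51009213 -0.10354693]
```

View pics/z5.png

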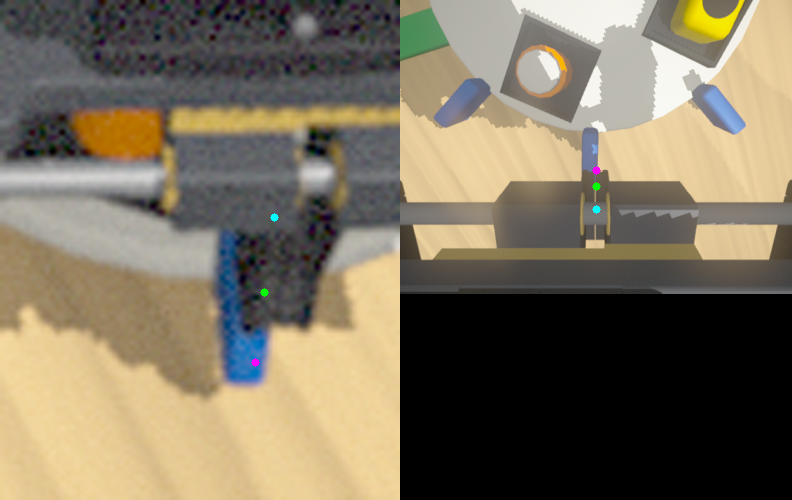

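The finger overlaps the tab in plan without any force, so it must be passing above it. I'll back off into the gap and check the heights by triangulation.

>>> jog_arm(
  motion=[
    {"x": 0, "y": -0.5, "z": 0, "ax": 0, "ay": 0, "az": 2},
    {"x": 0, "y": -0.5, "z": 0, "ax": 0, "ay": 0, "az": 2},
    {"x": 0, "y": -0.5, "z": 0, "ax": 0, "ay": 0, "az": 2},
    {"x": 0, "y": -0.5, "z": 0, "ax": 0, "ay": 0, "az": 2},
    {"x": 0, "y": -0.5, "z": 0, "ax": 0, "ay": 0, "az": 2},
  ],
)

```text
time_s: 4.45
tool_pos: [0.4827, -0.0865, 0.0276]
tool_rot: [-180.0, 0.0, 57.9]
force: [-0.3, -0.9, -0.6]
grip_width: 0.0003
grasp_force: 0.0
```

>>> jog_arm(
  motion=[
    {"x": 0, "y": -0.5, "z": 0, "ax": 0, "ay": 0, "az": 2},
    {"x": 0, "y": -0.5, "z": 0, "ax": 0, "ay": 0, "az": 2},
    {"x": 0, "y": -0.5, "z": 0, "ax": 0, "ay": 0, "az": 2},
    {"x": 0, "y": -0.5, "z": 0, "ax": 0, "ay": 0, "az": 2},
    {"x": 0, "y": -0.5, "z": 0, "ax": 0, "ay": 0, "az": 2},
  ],
)

```text
time_s: 4.95
tool_pos: [0.4626, -0.0718, 0.0276]
tool_rot: [-180.0, 0.0, 47.8]
force: [-0.0, 0.4, -0.4]
grip_width: 0.0007
grasp_force: 0.0
```

```bash
cat >> h.py <<'E'
def tri(u,v):
    A=[];b=[]
    for n,uv in(("top",u),("side",v)):
        p0=np.r_[ray(n,uv,0),0];p1=np.r_[ray(n,uv,.1),.1];d=(p1-p0)/np.linalg.norm(p1-p0)
        M=np.eye(3)-np.outer(d,d);A.append(M);b.append(M@p0)
    s=np.linalg.lstsq(np.vstack(A),np.hstack(b),rcond=None)[0]
    return s, np.linalg.norm(np.vstack(A)@s-np.hstack(b))
E
python3 - <<'E'
from h import *
print("ptr tip",tri((322.5,301),(202,281)));print("thimble top",tri((306,218),(287,213)))
t=cv2.imread("pics/top0.png")[:,:,::-1];s=cv2.imread("pics/side0.png")[:,:,::-1]
def tabs(im):
    h=cv2.cvtColor(im,cv2.COLOR_RGB2HSV);H,S,V=[h[...,i] for i in range(3)]
    return [b[0] for b in blobs((H>105)&(H<130)&(S>120)&(V>50),40,600) if b[0][0]>200 and b[0][1]>110]
T,Sd=tabs(t),tabs(s)
for u in T:
    b=min(((tri(u,v)[1],tuple(tri(u,v)[0].round(4)),tuple(v.round())) for v in Sd));print(u.round(),b)
print("red tin top",tri((308,160),(347,195)))
o=env.get_obs();P=o["tool_pos"];print(P)
def crop(n,x,y,w,h,f):
    im=env.read_camera(n)[y:y+h,x:x+w];im=(255*(im/255.)**.5).astype(np.uint8)
    im=cv2.resize(im,None,fx=f,fy=f,interpolation=cv2.INTER_CUBIC)
    for dz,c in((0,(255,0,255)),(.02,(0,255,0))):
        q=(proj(n,P+[0,0,dz])-[x,y]+.5)*f;cv2.circle(im,tuple(int(v) for v in q),3,c,-1)
    return im
cv2.imwrite("pics/z6.png",np.hstack([crop("side",240,240,100,120,4),crop("top",340,180,80,96,5)])[:,:,::-1])
E
```

```text
ptr tip (array([0.3606042 , 0.05604268, 0.0097102 ]), np.float64(0.0007991884557925395))
thimble top (array([0.50816691, 0.09044444, 0.06165601]), np.float64(0.0038090095692776198))
[311. 127.] (np.float64(0.0010318981803187164), (np.float64(0.6825), np.float64(0.0837), np.float64(0.0391)), (np.float64(385.0), np.float64(198.0)))
[365. 129.] (np.float64(0.0005973254345347636), (np.float64(0.6806), np.float64(-0.017), np.float64(0.0383)), (np.float64(418.0), np.float64(239.0)))
[271. 162.] (np.float64(0.001497986916163104), (np.float64(0.6127), np.float64(0.156), np.float64(0.0412)), (np.float64(327.0), np.float64(182.0)))
[402. 167.] (np.float64(0.0010648880618701962), (np.float64(0.608), np.float64(-0.0859), np.float64(0.0411)), (np.float64(404.0), np.float64(285.0)))
[269. 216.] (np.float64(0.0018255836510321203), (np.float64(0.5127), np.float64(0.1579), np.float64(0.0394)), (np.float64(272.0), np.float64(197.0)))
[403. 221.] (np.float64(0.0009932094501222278), (np.float64(0.5078), np.float64(-0.0852), np.float64(0.0407)), (np.float64(339.0), np.float64(308.0)))
[306. 257.] (np.float64(0.0020704939944096957), (np.float64(0.4404), np.float64(0.0878), np.float64(0.037)), (np.float64(246.0), np.float64(238.0)))
[362. 259.] (np.float64(0.001773748236575501), (np.float64(0.4386), np.float64(-0.0126), np.float64(0.0392)), (np.float64(270.0), np.float64(285.0)))
red tin top (array([0.61206982, 0.08909467, 0.06416322]), np.float64(0.0016676415426308414))
[ 0.46256916 -0.07177588  0.0275983 ]
```

View pics/z6.png

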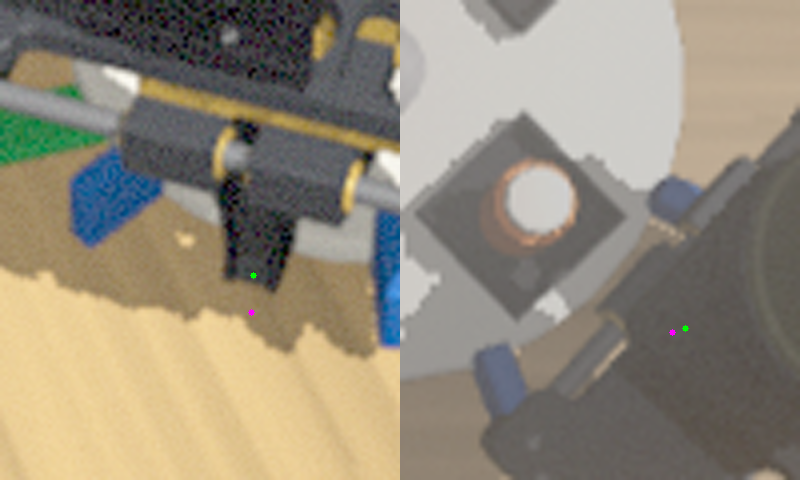

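The scene triangulates well: tabs at z ≈ 0.040, so the ledge is at 0. But the fingertip in the side view is 15–20 mm above its reported position. I'll check the reported pose against the wrist camera.

```bash
python3 - <<'E'
from h import *
for z in(.027,.035,.043,.05,.055): print(z,ray("side",(303.7,311.2),z))
p=env.camera_params("wrist");E=p["extrinsics"];print("wristcam",-E[:3,:3].T@E[:3,3])
im=env.read_camera("wrist");h=cv2.cvtColor(im,cv2.COLOR_RGB2HSV);H,S,V=[h[...,i] for i in range(3)]
B=blobs((H>100)&(H<130)&(S>90)&(V>40),150,8000)
T=np.array([[.6825,.0837],[.6806,-.017],[.6127,.156],[.608,-.0859],[.5127,.1579],[.5078,-.0852],[.4404,.0878],[.4386,-.0126]])
for c,a,px in B:
    touch=px.min()<2 or px[:,0].max()>557 or px[:,1].max()>417
    r=ray("wrist",c,.036);k=np.linalg.norm(T-r,axis=1).argmin();print(c.round(),a,touch,r.round(4),T[k],proj("wrist",[*T[k],.038]).round())
print("chalk top pred",[proj("wrist",[*(C+.075*np.array([np.cos(np.radians(a)),np.sin(np.radians(a))])),.077]).round() for a in(-135.8,)])
m=(H>5)&(H<18)&(S>150);print([(c.round(),a) for c,a,_ in blobs(m,100)])
cv2.imwrite("pics/w7.png",im[:,:,::-1])
E
```

```text
0.027 [ 0.4688689 -0.0625805]
0.035 [ 0.46611418 -0.06789818]
0.043 [ 0.46335945 -0.07321586]
0.05 [ 0.46094906 -0.07786882]
0.055 [ 0.45922736 -0.08119237]
wristcam [ 0.51527505 -0.01212466  0.21626089]
[24. 36.] 2438 True [0.4462 0.0885] [0.4404 0.0878] [15. 46.]
[528.  75.] 2239 True [ 0.6129 -0.0846] [ 0.608  -0.0859] [523.  84.]
[159. 197.] 1198 False [ 0.4351 -0.0068] [ 0.4386 -0.0126] [170. 202.]
[358. 213.] 1470 False [ 0.5084 -0.0846] [ 0.5078 -0.0852] [358. 215.]
chalk top pred [array([265., 126.])]
[(array([266., 113.]), np.int32(1205))]
```

View pics/w7.png

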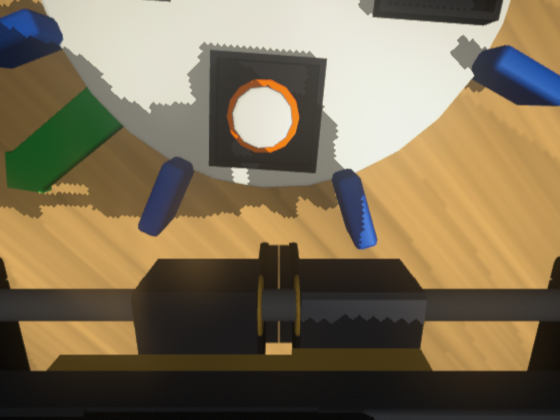

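The side view puts the visible fingertip at z ≈ 0.043 with matching x and y, so the finger ends about 16 mm above the reported TCP and passed over the tab. I'll go 15 mm lower and 3 mm inwards, then try the push again.

>>> jog_arm(
  motion=[
    {"x": 0.1, "y": 0, "z": 0.5, "ax": 0, "ay": 0, "az": 0},
    {"x": 0.1, "y": 0, "z": 0.5, "ax": 0, "ay": 0, "az": 0},
    {"x": 0.1, "y": 0, "z": 0.3, "ax": 0, "ay": 0, "az": 0},
    {"x": 0, "y": 0, "z": 0.2, "ax": 0, "ay": 0, "az": 0},
    {"x": 0, "y": 0, "z": 0, "ax": 0, "ay": 0, "az": 0},
  ],
)

```text
time_s: 5.6
tool_pos: [0.4648, -0.0699, 0.0122]
tool_rot: [-179.9, 0.0, 48.0]
force: [0.3, -0.5, 0.7]
grip_width: 0.0005
grasp_force: 0.0
```

>>> jog_arm(
  motion=[
    {"x": 0, "y": 0.5, "z": 0, "ax": 0, "ay": 0, "az": -2},
    {"x": 0, "y": 0.5, "z": 0, "ax": 0, "ay": 0, "az": -2},
    {"x": 0, "y": 0.5, "z": 0, "ax": 0, "ay": 0, "az": -2},
    {"x": 0, "y": 0.5, "z": 0, "ax": 0, "ay": 0, "az": -2},
    {"x": 0, "y": 0.5, "z": 0, "ax": 0, "ay": 0, "az": -2},
  ],
)

```text
time_s: 6.1
tool_pos: [0.4851, -0.0856, 0.0128]
tool_rot: [180.0, 0.0, 58.0]
force: [0.3, 0.4, 0.2]
grip_width: 0.0004
grasp_force: 0.0
```

>>> jog_arm(
  motion=[
    {"x": 0, "y": 0.4, "z": 0, "ax": 0, "ay": 0, "az": -1.6},
    {"x": 0, "y": 0.4, "z": 0, "ax": 0, "ay": 0, "az": -1.6},
    {"x": 0, "y": 0.4, "z": 0, "ax": 0, "ay": 0, "az": -1.6},
    {"x": 0, "y": 0, "z": 0, "ax": 0, "ay": 0, "az": 0},
    {"x": 0, "y": 0, "z": 0, "ax": 0, "ay": 0, "az": 0},
  ],
)

```text
time_s: 6.6
tool_pos: [0.4954, -0.0916, 0.0127]
tool_rot: [180.0, -0.0, 62.7]
force: [-0.2, -0.4, -0.3]
grip_width: 0.0006
grasp_force: 0.0
```

```bash
python3 - <<'E'
from h import *
o=env.get_obs();P=o["tool_pos"];print(P,o["force"].round(2),o["wrist_torque"].round(2),ang(P[:2]-C),np.linalg.norm(P[:2]-C))
r,im=measure("top");print([round(ang(t-C),1) for t in r["tabs"]])
E
```

```text
[ 0.49539578 -0.09158537  0.01274335] [-0.2  -0.39 -0.27] [ 0.02 -0.07  0.01] -116.4973033320295 0.14256059101168117
[np.float64(-19.8), np.float64(25.0), np.float64(-64.7), np.float64(69.8), np.float64(115.0)]
```

The disc has turned +3.6° and contact is gentle. From the triangulated tab centre (0.5604, 0.0356) the total needed is about 40.3°, so 36.7° remain. I'll go 30° along the arc and then measure.

>>> jog_arm(
  motion=[
    {"x": 0.02, "y": 0.5, "z": 0, "ax": 0, "ay": 0, "az": -2},
    {"x": 0.02, "y": 0.5, "z": 0, "ax": 0, "ay": 0, "az": -2},
    {"x": 0.02, "y": 0.5, "z": 0, "ax": 0, "ay": 0, "az": -2},
    {"x": 0.02, "y": 0.5, "z": 0, "ax": 0, "ay": 0, "az": -2},
    {"x": 0.02, "y": 0.5, "z": 0, "ax": 0, "ay": 0, "az": -2},
  ],
)

```text
time_s: 7.15
tool_pos: [0.518, -0.1005, 0.0126]
tool_rot: [-179.9, 0.0, 72.8]
force: [-2.3, -0.2, 1.3]
grip_width: 0.0006
grasp_force: 0.8
```

>>> jog_arm(
  motion=[
    {"x": 0.02, "y": 0.5, "z": 0, "ax": 0, "ay": 0, "az": -2},
    {"x": 0.02, "y": 0.5, "z": 0, "ax": 0, "ay": 0, "az": -2},
    {"x": 0.02, "y": 0.5, "z": 0, "ax": 0, "ay": 0, "az": -2},
    {"x": 0.02, "y": 0.5, "z": 0, "ax": 0, "ay": 0, "az": -2},
    {"x": 0.02, "y": 0.5, "z": 0, "ax": 0, "ay": 0, "az": -2},
  ],
)

```text
time_s: 7.65
tool_pos: [0.5433, -0.1056, 0.0127]
tool_rot: [-180.0, 0.0, 82.9]
force: [-1.9, -2.1, 0.9]
grip_width: 0.0002
grasp_force: 0.8
```

>>> jog_arm(
  motion=[
    {"x": 0.02, "y": 0.5, "z": 0, "ax": 0, "ay": 0, "az": -2},
    {"x": 0.02, "y": 0.5, "z": 0, "ax": 0, "ay": 0, "az": -2},
    {"x": 0.02, "y": 0.5, "z": 0, "ax": 0, "ay": 0, "az": -2},
    {"x": 0.01, "y": 0.3, "z": 0, "ax": 0, "ay": 0, "az": -1.2},
    {"x": 0.01, "y": 0.2, "z": 0, "ax": 0, "ay": 0, "az": -0.8},
  ],
)

```text
time_s: 8.15
tool_pos: [0.5633, -0.1057, 0.0127]
tool_rot: [-180.0, -0.0, 90.8]
force: [-2.0, -1.5, -0.5]
grip_width: 0.0007
grasp_force: 0.8
```

```bash
sed -i 's/^C=.*/C=np.array([.5604,.0356])/' h.py; python3 - <<'E'
from h import *
o=env.get_obs();P=o["tool_pos"];print(P,o["force"].round(2),ang(P[:2]-C),np.linalg.norm(P[:2]-C))
r,im=measure("top");a=[ang(t-C) for t in r["tabs"]];print(np.round(a,1),[round(x%45,1) for x in a])
r,im=measure("side");a=[ang(t-C) for t in r["tabs"]];print(np.round(a,1),[round(x%45,1) for x in a])
t=cv2.imread("pics/top0.png")[:,:,::-1];r,_=measure("top",t);print([round(ang(x-C)%45,1) for x in r["tabs"]])
E
```

```text
[ 0.56330245 -0.10574259  0.01269346] [-1.98 -1.54 -0.52] -88.82360623768902 0.1413723914194185
[   8.   -37.5   53.1   98.1 -172.5] [np.float64(8.0), np.float64(7.5), np.float64(8.1), np.float64(8.1), np.float64(7.5)]
[  52.7   97.7  143.5  -32.9 -171.4 -127.   -82.7] [np.float64(7.7), np.float64(7.7), np.float64(8.5), np.float64(12.1), np.float64(8.6), np.float64(8.0), np.float64(7.3)]
[np.float64(21.8), np.float64(21.4), np.float64(21.9), np.float64(21.2), np.float64(21.8), np.float64(21.3), np.float64(21.6), np.float64(21.2)]
```

31.3° done, about 9° to go. I'll push 8° and then measure.

>>> jog_arm(
  motion=[
    {"x": 0.01, "y": 0.4, "z": 0, "ax": 0, "ay": 0, "az": -1.6},
    {"x": 0.01, "y": 0.4, "z": 0, "ax": 0, "ay": 0, "az": -1.6},
    {"x": 0.01, "y": 0.4, "z": 0, "ax": 0, "ay": 0, "az": -1.6},
    {"x": 0.01, "y": 0.4, "z": 0, "ax": 0, "ay": 0, "az": -1.6},
    {"x": 0.01, "y": 0.3, "z": 0, "ax": 0, "ay": 0, "az": -1.2},
  ],
)

```text
time_s: 8.75
tool_pos: [0.5823, -0.1038, 0.0127]
tool_rot: [180.0, -0.0, 98.5]
force: [-1.4, 0.3, 0.3]
grip_width: 0.0003
grasp_force: 0.8
```

```bash
cat >> h.py <<'E'
def check(tag):
    o=env.get_obs();P=o["tool_pos"];print(P,o["force"].round(2),ang(P[:2]-C),np.linalg.norm(P[:2]-C))
    for n in("top","side"):
        r,im=measure(n);a=[ang(t-C) for t in r["tabs"]];print(n,np.round(a,1),np.round([x%45 for x in a],1))
        if n=="top":
            W=r["ptrW"]-C;m=W.mean(0);print("ptr",ang(m),ang(r["ptrax"]))
            x,y=265,170;b=(255*(im[y:y+140,x:x+140]/255.)**.6).astype(np.uint8);b=cv2.resize(b,None,fx=4,fy=4,interpolation=cv2.INTER_CUBIC)
            cv2.imwrite(f"pics/{tag}.png",b[:,:,::-1])
            h=cv2.cvtColor(im,cv2.COLOR_RGB2HSV)
            # thimble: brightest grey blob inside the dark pocket
            u=proj("top",[*(C+.075*m/np.linalg.norm(m)),.045]);print("pocket px pred",u.round(1))
            k=np.zeros(im.shape[:2],bool);k[int(u[1])-10:int(u[1])+11,int(u[0])-10:int(u[0])+11]=1
            for lo in(80,100,120):
                print(lo,[(c.round(1),a,round(ang(ray("top",c,.05)-C),1)) for c,a,_ in blobs(k&(h[...,2]>lo),4,250)])
E
python3 -c "
from h import *
check('f8')"
```

```text
[ 0.58233756 -0.10377232  0.01271742] [-1.44  0.31  0.31] -81.054888570015 0.14108827283557707
top [  15.6  -29.9   60.7 -164.9] [15.6 15.1 15.7 15.1]
ptr 173.24905976900462 172.62213312779386
pocket px pred [331.4 230.7]
80 [(array([331.2, 231.8]), np.int32(48), np.float64(172.9))]
100 [(array([331.1, 231.6]), np.int32(39), np.float64(172.7))]
120 [(array([331.2, 231.5]), np.int32(31), np.float64(172.9))]
side [  60.2  106.   151.3 -163.9 -119.4] [15.2 16.  16.3 16.1 15.6]
```

```bash
python3 - <<'E'
from h import *
for n in("top","side"):
    im=cv2.imread(f"pics/{n}0.png")[:,:,::-1];h=cv2.cvtColor(np.ascontiguousarray(im),cv2.COLOR_RGB2HSV)
    m=(h[...,0]>40)&(h[...,0]<90)&(h[...,1]>60)&(h[...,2]>30)
    m[:150]=0
    b=max(blobs(m,50),key=lambda b:b[1]);W=np.array([ray(n,p,.007) for p in b[2]])-C
    d=np.linalg.norm(W,axis=1);A=np.array([ang(w) for w in W]);print(n,d.min(),d.max(),W.mean(0),ang(W.mean(0)))
    for lo in np.arange(.12,.21,.015):
        k=(d>=lo)&(d<lo+.015)
        if k.sum()>3:print(round(lo,3),k.sum(),round((A[k].min()+A[k].max())/2,2),round(A[k].mean(),2))
E
```

```text
top 0.11735330463147056 0.205421945056465 [-0.15781918  0.01851185] 173.30989925513367
0.12 121 173.03 173.21
0.135 121 173.1 173.24
0.15 124 173.16 173.28
0.165 123 173.21 173.39
0.18 126 173.25 173.29
0.195 43 173.47 173.43
side 0.10753475348914394 0.20152484072366378 [-0.15192482  0.01683854] 173.67545264148316
0.12 159 -0.1 159.93
0.135 160 -0.04 171.42
0.15 160 173.64 173.69
0.165 162 173.63 173.68
0.18 162 173.52 173.59
0.195 27 173.31 173.53
```

View pics/f8.png

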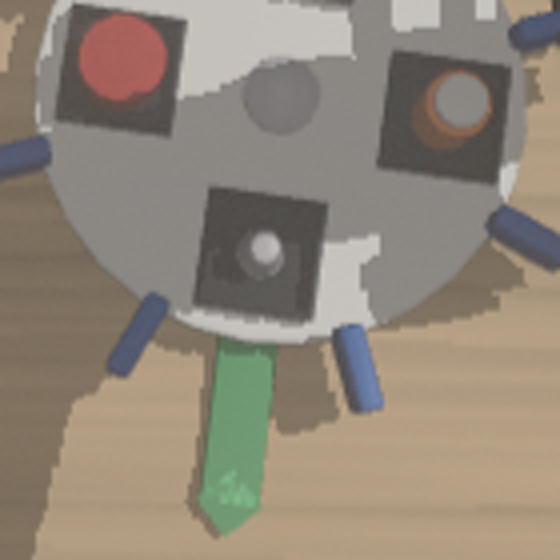

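The thimble stands upright in its pocket, level with the pointer: pocket ≈ 173.0°, pointer ≈ 173.4°. I'll nudge 0.3°, back off and lift.

>>> jog_arm(
  motion=[
    {"x": 0, "y": 0.08, "z": 0, "ax": 0, "ay": 0, "az": -0.3},
    {"x": 0, "y": 0, "z": 0, "ax": 0, "ay": 0, "az": 0},
    {"x": 0, "y": -0.2, "z": 0, "ax": 0, "ay": 0, "az": 0},
    {"x": 0, "y": -0.5, "z": 0, "ax": 0, "ay": 0, "az": 1.5},
    {"x": 0, "y": -0.6, "z": 0, "ax": 0, "ay": 0, "az": 1.5},
  ],
)

```text
time_s: 9.35
tool_pos: [0.5696, -0.1058, 0.0128]
tool_rot: [180.0, 0.0, 95.5]
force: [0.1, 0.3, -0.3]
grip_width: 0.0006
grasp_force: 0.0
```

>>> jog_arm(
  motion=[
    {"x": -0.1, "y": -0.6, "z": 0, "ax": 0, "ay": 0, "az": 1.5},
    {"x": -0.2, "y": 0, "z": -1.5, "ax": 0, "ay": 0, "az": 0},
    {"x": -0.5, "y": 0, "z": -3, "ax": 0, "ay": 0, "az": 0},
    {"x": -1, "y": 0, "z": -4, "ax": 0, "ay": 0, "az": 0},
    {"x": -2, "y": 0, "z": -4, "ax": 0, "ay": 0, "az": 0},
  ],
)

```text
time_s: 9.85
tool_pos: [0.5667, -0.1425, 0.1403]
tool_rot: [180.0, -0.0, 94.3]
force: [1.4, 0.8, -0.6]
grip_width: 0.0004
grasp_force: 0.0
```

>>> jog_arm(
  motion=[
    {"x": -4, "y": 0, "z": -2, "ax": 0, "ay": 0, "az": 0},
    {"x": -4, "y": 0, "z": 0, "ax": 0, "ay": 0, "az": 0},
    {"x": -4, "y": 0, "z": 0, "ax": 0, "ay": 0, "az": 0},
    {"x": -4, "y": 0, "z": 0, "ax": 0, "ay": 0, "az": 0},
    {"x": -3, "y": 0, "z": 0, "ax": 0, "ay": 0, "az": 0},
  ],
)

```text
time_s: 10.35
tool_pos: [0.5799, -0.3376, 0.1591]
tool_rot: [179.9, 0.1, 94.0]
force: [0.7, -1.0, 0.5]
grip_width: 0.0004
grasp_force: 0.0
```

```bash
python3 -c "
from h import *
check('g9')
a=cv2.imread('pics/top0.png').astype(int);b=env.read_camera('top')[:,:,::-1].astype(int)
print('jug region diff',abs(a-b)[140:215,115:205].mean())"
```

```text
[ 0.5798531  -0.33759188  0.15912563] [ 0.73 -0.97  0.53] -87.0160860290925 0.37369854295783494
top [ 15.8 -29.5  60.9 -74.8 105.8 150.6] [15.8 15.5 15.9 15.2 15.8 15.6]Traceback (most recent call last):
  File "<string>", line 3, in <module>
    check('g9')
    ~~~~~^^^^^^
  File "h.py", line 55, in check
    W=r["ptrW"]-C;m=W.mean(0);print("ptr",ang(m),ang(r["ptrax"]))
      ~^^^^^^^^
KeyError: 'ptrW'
```

```bash
python3 - <<'E'
from h import *
a=cv2.imread('pics/top0.png');b=env.read_camera('top')[:,:,::-1].copy()
def red(i):
    h=cv2.cvtColor(i,cv2.COLOR_BGR2HSV);m=((h[...,0]<6)|(h[...,0]>174))&(h[...,1]>150);m[:,230:]=0
    return max(blobs(m,200),key=lambda q:q[1])[:2]
print(red(a),red(b))
k=b[222:243,321:342].max(2);n=blobs(k>80,4,250);print([(c+[321,222],s,ang(ray("top",c+[321,222],.05)-C)) for c,s,_ in n])
print(env.get_obs()["joint_velocities"].round(2))
cv2.imwrite("pics/g9.png",cv2.resize((255*(b[100:310,100:460]/255.)**.6).astype(np.uint8),None,fx=2.2,fy=2.2))
E
```

```text
(array([162.998446  , 177.50854701]), np.int32(2574)) (array([163.17929973, 177.55444402]), np.int32(2599))
[(array([329.96296296, 231.22222222]), np.int32(27), np.float64(171.13689071098855))]
[-1.69 -1.76 -3.24  2.97 -2.9   0.25 -1.4 ]
```

View pics/g9.png

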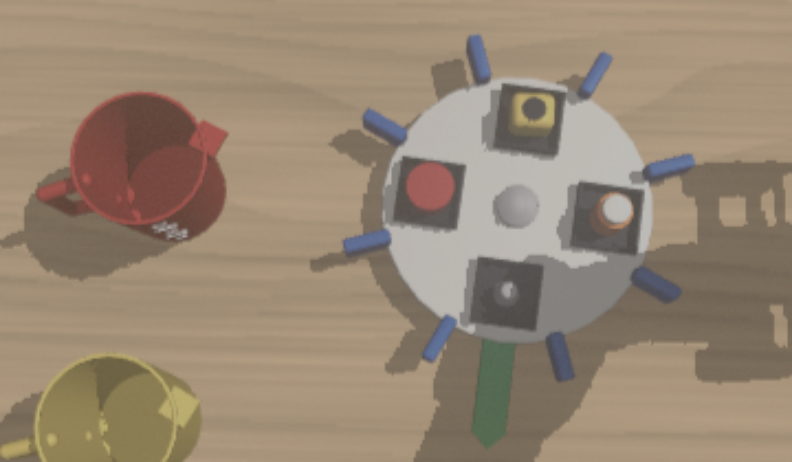

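The picture shows the thimble at (507,291) upright and in line with the pointer tip at (487,445). The jug has not moved. I'll let the arm settle, then hand in.

>>> jog_arm(
  motion=[
    {"x": 0, "y": 0, "z": 0, "ax": 0, "ay": 0, "az": 0},
    {"x": 0, "y": 0, "z": 0, "ax": 0, "ay": 0, "az": 0},
    {"x": 0, "y": 0, "z": 0, "ax": 0, "ay": 0, "az": 0},
    {"x": 0, "y": 0, "z": 0, "ax": 0, "ay": 0, "az": 0},
    {"x": 0, "y": 0, "z": 0, "ax": 0, "ay": 0, "az": 0},
  ],
)

```text
time_s: 10.95
tool_pos: [0.5806, -0.3329, 0.158]
tool_rot: [180.0, 0.0, 94.2]
force: [-0.5, -0.0, -0.4]
grip_width: 0.0005
grasp_force: 0.0
```

```bash
python3 -c "
from cell import env
print(env.sign_off())"
```

```text
the job is handed in; nothing more can be done
None
```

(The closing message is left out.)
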